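Find the rocking lug of the test-cell plate and press its shim flat

ROBOT

A 6-joint arm with a two-finger parallel gripper is mounted at the origin on the work surface. World frame = base frame: x ahead of the robot, y to its left, z up, the work surface at z = 0. Lengths are in m, angles in degrees, forces in N, time in s.
With the tool pointing down it reaches from about 0.375 to 0.9 m from the base axis. Payload 3.1 kg.
Tool frame: the origin (TCP) lies at the very end of the fingers, on their centre line; the grasp point (between the pads) lies behind it (bot.grip_depth is the z of the grasp point in the tool frame, in m); z points along the fingers, y is the direction in which the jaws open and shut (so a half turn about z gives the same grasp; the last joint's range is limited). The gripper opens to 87 mm and grips with 3 to 60 N. Pads are 19 mm wide; open, the fingers measure 117 mm over their backs; the gripper's body (75 mm by 190 mm) begins 51 mm behind the grasp point.
Start: joints at [54.975, 30.224, 82.088, -0, 67.689, -10.227], TCP at [0.262, 0.567, 0.223] pointing down, gripper open.
Joint ranges: [-176.69, 176.69], [-43.24, 126.21], [12.49, 139.97], [-82, 262], [0, 151.66], [-163.58, 163.58]. Speed limits (degrees/s): [159.86, 159.86, 180, 180, 180, 180].

INTERFACE

Orientations are given as a 3x3 rotation matrix whose columns are the frame's x, y, z axes.
In Python, from rig import bot, vision gives the robot as it stands. The module is installed in compiled form; this text tells all that it offers.
- The arm moves only by the shell command python3 -m jog 'ROWS'. ROWS is JSON, a list of rows, each a list of 3 entries, a list of its own where there are three numbers: the shift along the tool's x, y, z in mm, then the turn, a rotation vector about the tool's x, y, z in degrees, then the closure, from 0 (fully open) to 1 (shut). In form: [[[dx, dy, dz], [wx, wy, wz], fingers], ...]. A call has 1 to 12 rows; each row is the pose to reach, as a shift and turn from the pose commanded when the call began, along the tool's axes at that moment; what a row does not reach only later rows make up. A row lasts 1/12 s, in which the tool goes at most 41.7 mm and 7.16 degrees, less where a joint would pass 70% of its speed; a pose out of reach is approached as far as the arm can. A call with a gripper value outside its range is refused whole. The fingers move at their own pace and stop on an object; the grip force is fixed at half the most. Time passes only in rows, so rows that repeat a pose let the fingers close. It gives the time, the measured TCP pose, the force and the opening at its end, in the units of the state.
- bot.read_state(): the state, without advancing time (a new reading comes with each control period).
- vision.capture(name): name is "scene" or "top"; returns the picture (480x640x3 uint8, red, green, blue); there is no depth.
- vision.camera_info(name): a dict with "intrinsics" (3x3 intrinsics, pixels), "camera_from_world" (4x4, takes a point from world to camera coordinates). Camera axes: x right, y up, looking along -z (the intrinsics and any distortion apply to the point x, -y, -z); pixel columns grow to the right and rows downward; lengths in m; the calibration is good to about 2 mm. A picture is of the moment at which its call begins. camera_info takes no time and is no camera call.
- bot.hand_in(): hands the job in, once; it reports no verdict.
The state is a dict: "time_s": time; "joint_positions": joint angles; "qvel": joint speeds; "tau": joint torques, N m; "position": TCP position; "tcp_rot": TCP orientation; "force": force on the tool from outside, world axes, zero at the start; "moment": the same for the moment, N m; "opening": opening from 0.0 (shut) to 1.0 (fully open).
Only numpy, scipy, OpenCV 4.12 (cv2) and the standard library are available. Lean on these libraries where they do the work, as an engineer would, in place of code of your own. Each camera call takes 0.05 s, during which the arm holds its last target. There are 200 camera calls.

TASK

The test-cell plate stands on four lugs and rocks on one of them: press down on the tops of the lugs with the fingertips until you find the one that gives, then press the orange-ended shim of that lug (just beyond it, on the side away from the robot) down until it is flat. Leave the other three shims tilted up, and leave the plate and the loose things on and around it where they are, with nothing gripped, lifted or knocked over.

Things in the scene. Friction and masses are not known exactly. Their poses are not given: they have to be found in the camera images.
- plate: Loose grey metal base plate, 150 x 124 x 10 mm, about 1.4 kg, with a brass and black cell stack (60 x 60 mm, 44 mm high) fixed on its middle and four lugs sticking out sideways, two on each long side. Origin: centre of its underside, 28 mm above the bench; x points away from the robot (the stand is turned up to 17 degrees either way), y to the robot's left, z up.
- slab: Fixed blue slab under the stand, 230 x 216 x 8 mm. Origin: centre of its underside, on the bench, straight below the plate's origin; axes like the plate's.
- lug_1 (a point): Centre of the top face of the plate's near-left lug (32 mm along x, 40 mm sticking out along y), 38 mm above the bench. The lug rests on two small round steel pads. Three lugs stand firm; one of the four, a different one each time, sinks about 4 mm under a push of about 4 to 6 N, the opposite lug rising as much, and it springs back when let go.
- lug_2 (a point): Centre of the top face of the plate's near-right lug (32 mm along x, 40 mm sticking out along y), 38 mm above the bench. The lug rests on two small round steel pads. Three lugs stand firm; one of the four, a different one each time, sinks about 4 mm under a push of about 4 to 6 N, the opposite lug rising as much, and it springs back when let go.
- lug_3 (a point): Centre of the top face of the plate's far-left lug (32 mm along x, 40 mm sticking out along y), 38 mm above the bench. The lug rests on two small round steel pads. Three lugs stand firm; one of the four, a different one each time, sinks about 4 mm under a push of about 4 to 6 N, the opposite lug rising as much, and it springs back when let go.
- lug_4 (a point): Centre of the top face of the plate's far-right lug (32 mm along x, 40 mm sticking out along y), 38 mm above the bench. The lug rests on two small round steel pads. Three lugs stand firm; one of the four, a different one each time, sinks about 4 mm under a push of about 4 to 6 N, the opposite lug rising as much, and it springs back when let go.
- tab_1 (a point): Place to press the near-left lug's shim: 54 mm from that lug's centre along the stand's +x (away from the robot), given where the tab's top lies when flat, 28 mm above the bench; tilted up at the start, its top here is 8 to 10 mm higher. The shim is a steel strip 24 mm wide, hinged across y 24 mm beyond the lug's centre, its tab reaching 42 mm on from the hinge, the last 20 mm orange.
- tab_2 (a point): Place to press the near-right lug's shim: 54 mm from that lug's centre along the stand's +x (away from the robot), given where the tab's top lies when flat, 28 mm above the bench; tilted up at the start, its top here is 8 to 10 mm higher. The shim is a steel strip 24 mm wide, hinged across y 24 mm beyond the lug's centre, its tab reaching 42 mm on from the hinge, the last 20 mm orange.
- tab_3 (a point): Place to press the far-left lug's shim: 54 mm from that lug's centre along the stand's +x (away from the robot), given where the tab's top lies when flat, 28 mm above the bench; tilted up at the start, its top here is 8 to 10 mm higher. The shim is a steel strip 24 mm wide, hinged across y 24 mm beyond the lug's centre, its tab reaching 42 mm on from the hinge, the last 20 mm orange.
- tab_4 (a point): Place to press the far-right lug's shim: 54 mm from that lug's centre along the stand's +x (away from the robot), given where the tab's top lies when flat, 28 mm above the bench; tilted up at the start, its top here is 8 to 10 mm higher. The shim is a steel strip 24 mm wide, hinged across y 24 mm beyond the lug's centre, its tab reaching 42 mm on from the hinge, the last 20 mm orange.
- shim_a (a joint): Tilt of one of the four shims: 0 flat (a hard stop), 0.25 to 0.32 at the start (tab up), at most 0.34. 3 to 4 N on the orange end turns it; it stays where it is left, and when flat its short tail props up its lug. The letters tell nothing of the corner: which shim stands at which corner changes each time.
- shim_b (a joint): Tilt of one of the four shims: 0 flat (a hard stop), 0.25 to 0.32 at the start (tab up), at most 0.34. 3 to 4 N on the orange end turns it; it stays where it is left, and when flat its short tail props up its lug. The letters tell nothing of the corner: which shim stands at which corner changes each time.
- shim_c (a joint): Tilt of one of the four shims: 0 flat (a hard stop), 0.25 to 0.32 at the start (tab up), at most 0.34. 3 to 4 N on the orange end turns it; it stays where it is left, and when flat its short tail props up its lug. The letters tell nothing of the corner: which shim stands at which corner changes each time.
- shim_d (a joint): Tilt of one of the four shims: 0 flat (a hard stop), 0.25 to 0.32 at the start (tab up), at most 0.34. 3 to 4 N on the orange end turns it; it stays where it is left, and when flat its short tail props up its lug. The letters tell nothing of the corner: which shim stands at which corner changes each time.
- thumb_nut: Loose brass thumb nut, 22 mm across, 15 mm high, standing on the near end of the plate. Origin: centre of its underside. To be left alone.
- spacer: Loose white ring, 20 mm across, 10 mm high, lying on the far end of the plate. Origin: centre of its underside. To be left alone.
- vial: Loose amber vial, 28 mm across, 60 mm high, on the bench to the left of the stand. Origin: centre of its underside. To be left alone.
- driver: Loose red-handled screwdriver, 160 mm long, lying on the bench to the right of the stand. Origin: under its middle. To be left alone.
- beaker: Loose glass beaker, 70 mm across, 85 mm high, on the bench beyond the stand. Origin: centre of its underside. To be left alone.
- spare_block: Loose brass block, 50 x 60 x 30 mm, on the bench far to the left. Origin: centre of its underside. To be left alone.
- spanner: Loose spanner, 150 mm long, lying on the bench far to the right. Origin: under its middle. To be left alone.
Not all that is in view belongs to the job. What is shaped like the plate but red is not meant.

How it is judged:
By the outcome, as a careful person would: the job done as asked, in the order asked, and still so for the second after the job is handed in, with the robot touching nothing.
It also fails if it takes over 51 s, if anything falls off the work surface, if the arm or the gripper's body presses on something with over 40 N, if the wrist force passes 120 N, or if a joint passes its speed limit or range.

## Working session

There is one attempt and no reset: what is moved stays moved. The work goes in short steps, Python scripts to look and compute and a shell command to move; the robot and the scene stay as the last step left them, time stands still between calls to the robot, and variables do not carry over. Pictures are saved under pics/ and viewed, about 8 in all and at most 12, crops included, and the job is handed in when it is done.

```bash
mkdir -p pics; python3 - <<'E'
from rig import bot, vision
import cv2
for n in ("scene","top"):
    im=vision.capture(n); cv2.imwrite(f"pics/{n}0.png",im[:,:,::-1])
    i=vision.camera_info(n); print(n,i["intrinsics"],i["camera_from_world"], [k for k in i])
s=bot.read_state(); print(s, bot.grip_depth)
E
```

```text
scene [[597.36792037   0.         308.64628968]
 [  0.         597.36792037 240.09976246]
 [  0.           0.           1.        ]] [[-0.85547844  0.51771132  0.01147326  0.47861401]
 [-0.40820834 -0.68783464  0.60020784  0.17413689]
 [ 0.3186261   0.50878139  0.79976178 -1.45734068]
 [ 0.          0.          0.          1.        ]] ['intrinsics', 'camera_from_world']
top [[573.15297374   0.         323.49553736]
 [  0.         573.15297374 233.73423629]
 [  0.           0.           1.        ]] [[-0.02287224 -0.9996624  -0.01232706  0.01132313]
 [ 0.98770721 -0.02450244  0.15438297 -0.55394778]
 [-0.15463289 -0.00864444  0.98793418 -1.15795536]
 [ 0.          0.          0.          1.        ]] ['intrinsics', 'camera_from_world']
{'time_s': 0.1, 'joint_positions': array([ 5.49760832e+01,  3.02727767e+01,  8.21501638e+01,  1.48030219e-03,
        6.76870109e+01, -1.02276922e+01]), 'qvel': array([ 0.06601956, -0.09052088, -0.22572264, -0.01207153,  0.10545631,
       -0.00318421]), 'tau': array([ 3.70605821e-04, -4.40983486e+01, -1.77149749e+01,  6.34960597e-02,
        5.33981505e-02, -5.01389650e-05]), 'position': array([0.26170862, 0.56684681, 0.22167251]), 'tcp_rot': array([[-9.07800788e-01,  4.19400135e-01, -1.12093056e-03],
       [ 4.19401475e-01,  9.07799524e-01, -1.55778694e-03],
       [ 3.64244177e-04, -1.88428014e-03, -9.99998158e-01]]), 'force': array([-0.4582876 , -0.34318371, -0.37496224]), 'moment': array([0.03162941, 0.04065467, 0.0046384 ]), 'opening': 1.0015046867272244} -0.0187
```

View pics/top0.png

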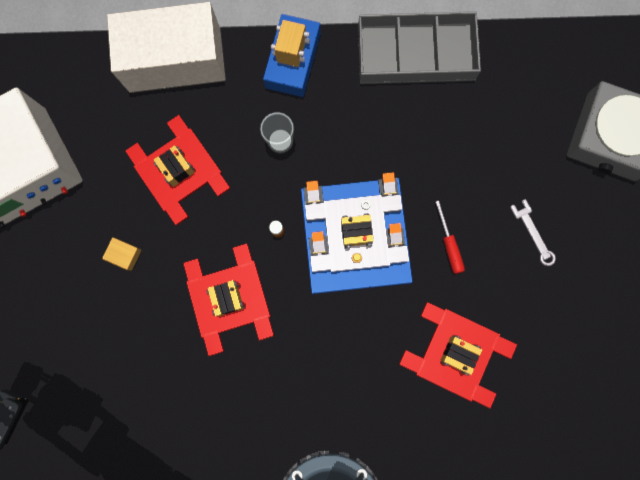

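View pics/scene0.png

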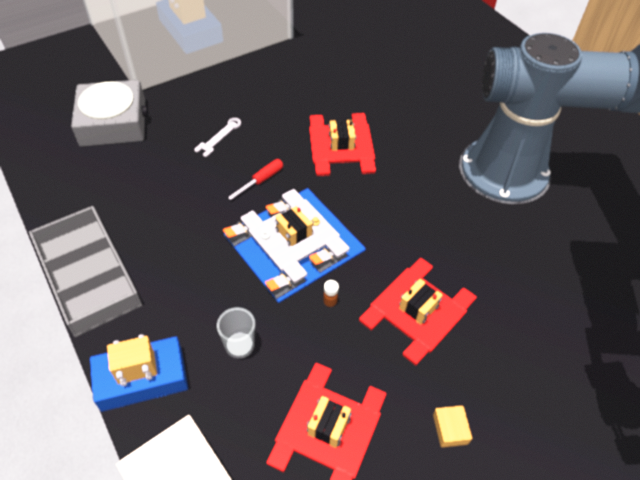

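```bash
cat > h.py <<'E'
import numpy as np, cv2
from rig import bot, vision
def cam(n):
    i=vision.camera_info(n); return np.array(i["intrinsics"]),np.array(i["camera_from_world"])
D=np.diag([1,-1,-1])
def proj(n,P):
    K,T=cam(n); c=(D@(T[:3,:3]@np.atleast_2d(P).T+T[:3,3:])); q=K@c; return (q[:2]/q[2]).T
def ray(n,uv,z):
    K,T=cam(n); uv=np.atleast_2d(uv); d=(T[:3,:3].T@D@np.linalg.inv(K)@np.c_[uv,np.ones(len(uv))].T).T
    o=-T[:3,:3].T@T[:3,3]; return o+d*((z-o[2])/d[:,2])[:,None]
E
python3 - <<'E'
from h import *
from scipy.optimize import least_squares
est={}
for n in("top","scene"):
    im=cv2.imread(f"pics/{n}0.png"); hsv=cv2.cvtColor(im,cv2.COLOR_BGR2HSV)
    m=cv2.inRange(hsv,(105,150,90),(125,255,255))
    m=cv2.morphologyEx(m,cv2.MORPH_CLOSE,np.ones((9,9)))
    cs=[c for c in cv2.findContours(m,0,2)[0]]
    g=np.array(proj(n,[0.61,-0.03,.008])[0]); 
    x0,y0,x1,y1=(290,165,425,305) if n=="top" else (215,180,375,305)
    pts=np.vstack([c[:,0] for c in cs]); pts=pts[(pts[:,0]>x0)&(pts[:,0]<x1)&(pts[:,1]>y0)&(pts[:,1]<y1)]
    h=cv2.convexHull(pts)[:,0].astype(float)
    W=ray(n,h,.008)[:,:2]
    r=cv2.minAreaRect(W.astype(np.float32)); print(n,r); print(np.round(cv2.boxPoints(r),4).tolist())
    om=cv2.inRange(hsv,(4,170,170),(14,255,255)); k,_,st,ct=cv2.connectedComponentsWithStats(om)
    for s,c in zip(st[1:],ct[1:]):
        if s[4]>15 and x0<c[0]<x1 and y0-15<c[1]<y1: print(s[4],c,ray(n,c,.037)[0,:2])
    cr=cv2.resize(im[y0-5:y1+5,x0-5:x1+5],None,fx=4,fy=4,interpolation=cv2.INTER_CUBIC); cv2.imwrite(f"pics/{n}crop.png",cr)
E
```

```text
top ((0.5558692812919617, -0.0705275908112526), (0.2315516173839569, 0.2165423333644867), 4.764909744262695)
[[0.43149998784065247, 0.027799999341368675], [0.4494999945163727, -0.18799999356269836], [0.6801999807357788, -0.1687999963760376], [0.6622999906539917, 0.04699999839067459]]
87 [388.12643678 176.93103448] [ 0.67438061 -0.14267934]
42 [312.30952381 185.0952381 ] [0.66068751 0.01964545]
82 [394.85365854 228.01219512] [ 0.56348106 -0.15237226]
76 [317.47368421 236.26315789] [0.54994109 0.01096885]
scene ((0.5567152500152588, -0.06756128370761871), (0.23423270881175995, 0.22128812968730927), 4.872227191925049)
[[0.43059998750686646, 0.03269999846816063], [0.44940000772476196, -0.18780000507831573], [0.6827999949455261, -0.1678999960422516], [0.6639999747276306, 0.05260000005364418]]
```

View pics/topcrop.png

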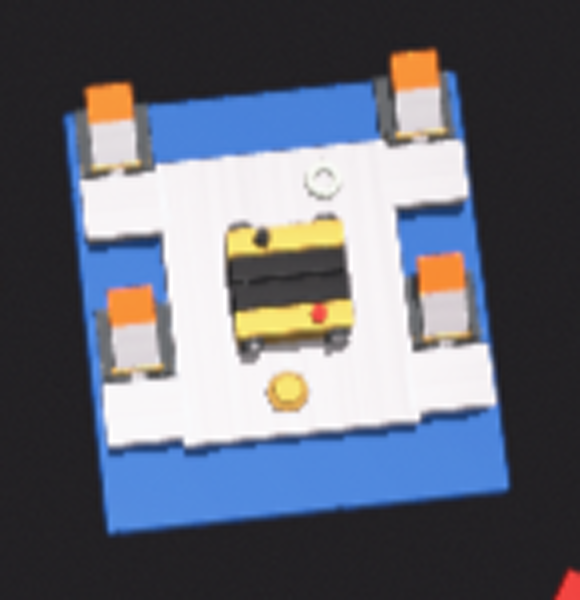

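```bash
cat >> h.py <<'E'
a=np.radians(4.8); c=np.array([.556,-.070]); R2=np.array([[np.cos(a),-np.sin(a)],[np.sin(a),np.cos(a)]])
S=dict(l1=(-.0555,.082),l2=(-.0555,-.082),l3=(.0555,.082),l4=(.0555,-.082))
S.update({'t'+k[1]:(v[0]+.054,v[1]) for k,v in list(S.items())})
S={k:c+R2@np.array(v) for k,v in S.items()}
def go(p,z):
    from scipy.spatial.transform import Rotation as Ro
    s=bot.read_state(); R=s["tcp_rot"]
    y=np.r_[R2[:,0],0]; zt=np.array([0,0,-1.]); G=np.c_[np.cross(y,zt),y,zt]
    print("shift",np.round(1000*R.T@(np.r_[p,z]-s["position"]),1),"rot",np.round(Ro.from_matrix(R.T@G).as_rotvec(degrees=True),2))
E
python3 - <<'E'
from h import *
print(S); go(S['l3'],.09)
im=cv2.imread("pics/top0.png")
for k,v in S.items():
    u=proj("top",[*v,.038 if k[0]=='l' else .036])[0]; print(k,u, "crop",(u-[285,160])*4)
E
```

```text
{'l1': array([0.49383306, 0.00706829]), 'l2': array([ 0.50755623, -0.15635653]), 'l3': array([0.60444377, 0.01635653]), 'l4': array([ 0.61816694, -0.14706829]), 't1': array([0.54764368, 0.0115869 ]), 't2': array([ 0.56136684, -0.15183793]), 't3': array([0.65825438, 0.02087514]), 't4': array([ 0.67197755, -0.14254969])}
shift [-542.1 -355.7  132.1] rot [-1.10e-01  4.00e-02  6.04e+01]
l1 [319.90085971 262.70318797] crop [139.60343884 410.81275187]
l2 [397.94242491 254.28229685] crop [451.76969965 377.12918742]
l3 [314.37374351 210.82200651] crop [117.49497403 203.28802604]
l4 [391.31451183 202.55053829] crop [425.25804734 170.20215315]
t1 [317.2143271  237.41968899] crop [128.85730838 309.67875598]
t2 [394.58967052 229.08570308] crop [438.3586821  276.34281233]
t3 [311.7715764  186.33134343] crop [107.08630561 105.3253737 ]
t4 [388.06470673 178.14384162] crop [412.25882694  72.57536649]
```

```bash
python3 -m jog '[[[-542,-356,60],[0,0,60.4],1],[[-542,-356,60],[0,0,60.4],1],[[-542,-356,60],[0,0,60.4],1],[[-542,-356,60],[0,0,60.4],1],[[-542,-356,60],[0,0,60.4],1],[[-542,-356,60],[0,0,60.4],1],[[-542,-356,60],[0,0,60.4],1],[[-542,-356,60],[0,0,60.4],1],[[-542,-356,60],[0,0,60.4],1],[[-542,-356,60],[0,0,60.4],1],[[-542,-356,60],[0,0,60.4],1],[[-542,-356,60],[0,0,60.4],1]]'; python3 -c "
from h import *
go(S['l3'],.09)"
```

```text
time_s: 1.1
position: [0.5257, 0.1428, 0.176]
tcp_rot: [[-0.083, 0.997, -0.001], [0.997, 0.083, 0.0], [0.0, -0.001, -1.0]]
force: [0.1, 0.5, -0.5]
opening: 0.172
shift [-132.5   68.    86. ] rot [-0.04 -0.01 -0.01]
```

```bash
python3 -m jog '[[[-132,68,20],[0,0,0],1],[[-132,68,20],[0,0,0],1],[[-132,68,20],[0,0,0],1],[[-132,68,20],[0,0,0],1],[[-132,68,60],[0,0,0],1],[[-132,68,95],[0,0,0],1],[[-132,68,95],[0,0,0],1],[[-132,68,95],[0,0,0],1],[[-132,68,95],[0,0,0],1]]'; python3 -c "
from h import *
go(S['l3'],.045)
for n in('top','scene'): cv2.imwrite(f'pics/{n}1.png',vision.capture(n)[:,:,::-1])
a=cv2.imread('pics/top1.png')[150:310,270:430];b=cv2.imread('pics/scene1.png')[160:320,210:370]
cv2.imwrite('pics/c1.png',cv2.resize(np.hstack([a,b]),None,fx=2.5,fy=2.5,interpolation=2))"
```

```text
time_s: 1.85
position: [0.6047, 0.0191, 0.0825]
tcp_rot: [[-0.084, 0.996, 0.001], [0.996, 0.084, -0.0], [-0.0, 0.001, -1.0]]
force: [0.6, 0.4, 0.4]
opening: 0.004
shift [-2.7 -0.5 37.5] rot [0.07 0.01 0.03]
```

View pics/c1.png

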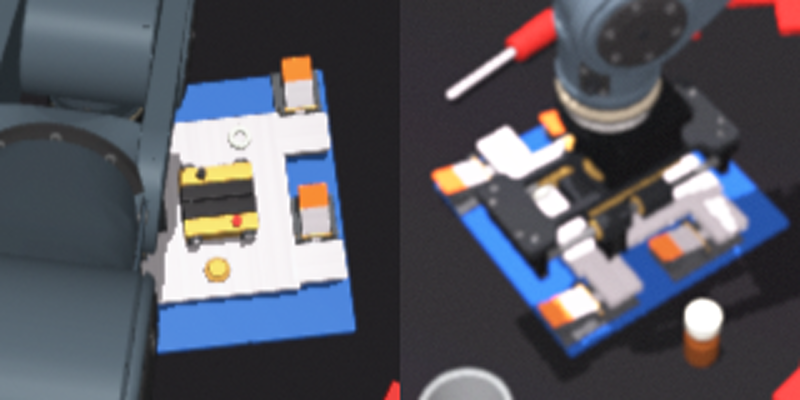

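The fingers are closed and over the far-left lug, whose spot is at about (590,240) in the right half. The gripper body is clear of the stack. Next I descend and probe.

```bash
python3 -m jog '[[[-2,0,30],[0,0,0],1],[[-2,0,40],[0,0,0],1],[[-2,0,40],[0,0,0],1],[[-2,0,40],[0,0,0],1]]'; python3 -m jog '[[[0,0,1],[0,0,0],1],[[0,0,2],[0,0,0],1],[[0,0,3],[0,0,0],1],[[0,0,3],[0,0,0],1]]'
```

```text
time_s: 2.28
position: [0.6041, 0.0172, 0.0421]
tcp_rot: [[-0.084, 0.996, -0.0], [0.996, 0.084, 0.0], [0.0, -0.0, -1.0]]
force: [-0.6, -0.7, -0.2]
opening: 0.009
time_s: 2.62
position: [0.6045, 0.0169, 0.039]
tcp_rot: [[-0.084, 0.996, 0.001], [0.996, 0.084, -0.0], [-0.0, 0.001, -1.0]]
force: [-0.3, 0.4, 0.3]
opening: 0.003
```

```bash
for i in 1 2 3; do python3 -m jog '[[[0,0,1],[0,0,0],1],[[0,0,1],[0,0,0],1],[[0,0,1],[0,0,0],1]]' | grep -E "^(pos|force)"; done
```

```text
position: [0.6046, 0.0169, 0.0384]
force: [-0.9, 0.6, 6.4]
position: [0.6046, 0.0169, 0.0383]
force: [-3.3, 0.5, 11.1]
position: [0.6046, 0.0168, 0.0382]
force: [-4.1, 0.5, 17.1]
```

Far-left lug is firm. Next, near-left.

```bash
python3 -m jog '[[[0,0,-25],[0,0,0],1],[[0,-40,-35],[0,0,0],1],[[0,-80,-35],[0,0,0],1],[[0,-111,-35],[0,0,0],1],[[0,-111,-25],[0,0,0],1],[[0,-111,-8],[0,0,0],1],[[0,-111,-6],[0,0,0],1],[[0,-111,-6],[0,0,0],1],[[0,-111,-6],[0,0,0],1]]'; python3 -c "
from h import *
go(S['l1'],.038)"
```

```text
time_s: 4.12
position: [0.4944, 0.0075, 0.0414]
tcp_rot: [[-0.084, 0.996, 0.0], [0.996, 0.084, -0.0], [-0.0, 0.0, -1.0]]
force: [0.3, -0.1, 0.5]
opening: 0.007
shift [-0.4 -0.6  3.4] rot [0.02 0.01 0.  ]
```

```bash
for i in 1 2 3 4 5; do python3 -m jog '[[[0,0,1],[0,0,0],1],[[0,0,1],[0,0,0],1],[[0,0,1],[0,0,0],1]]' | grep -E "^(pos|force)"; done
```

```text
position: [0.4941, 0.0075, 0.0408]
force: [-0.4, -0.3, 0.7]
position: [0.4936, 0.0076, 0.0396]
force: [0.3, 1.5, 0.4]
position: [0.4935, 0.0076, 0.0384]
force: [-0.6, -0.4, -0.2]
position: [0.4935, 0.0076, 0.0377]
force: [-0.5, 1.3, 4.3]
position: [0.4934, 0.0076, 0.0366]
force: [-0.7, 0.9, 5.4]
```

```bash
for i in 1 2 3 4; do python3 -m jog '[[[0,0,1],[0,0,0],1],[[0,0,1],[0,0,0],1],[[0,0,1],[0,0,0],1]]' | grep -E "^(pos|force)"; done
```

```text
position: [0.4934, 0.0077, 0.0356]
force: [-1.4, 0.6, 6.0]
position: [0.4933, 0.0077, 0.0347]
force: [-1.7, 1.2, 6.9]
position: [0.4933, 0.0078, 0.0345]
force: [-2.7, 1.0, 13.0]
position: [0.4933, 0.0078, 0.0343]
force: [-4.3, 0.3, 21.3]
```

Near-left lug sinks about 4 mm at 5–7 N, then stops hard: it's the loose one. Now its tab.

```bash
python3 -m jog '[[[0,0,-5],[0,0,0],1],[[0,0,-12],[0,0,0],1],[[0,0,-27],[0,0,0],1],[[0,25,-27],[0,0,0],1],[[0,54,-27],[0,0,0],1],[[0,54,-20],[0,0,0],1],[[0,54,-15],[0,0,0],1],[[0,54,-15],[0,0,0],1],[[0,54,-15],[0,0,0],1]]'; python3 -c "
from h import *
go(S['t1'],.028)"
```

```text
time_s: 7.12
position: [0.5452, 0.0124, 0.0465]
tcp_rot: [[-0.084, 0.996, -0.004], [0.996, 0.084, 0.001], [0.001, -0.004, -1.0]]
force: [-0.5, -0.4, -1.0]
opening: 0.001
shift [-1.   2.4 18.5] rot [-0.23 -0.06  0.  ]
```

```bash
python3 -m jog '[[[-1,1,3],[0,0,0],1],[[-1,1,6],[0,0,0],1],[[-1,1,6],[0,0,0],1]]'| grep -E "^(pos|force)"; for i in 1 2 3 4 5 6; do python3 -m jog '[[[0,0,1],[0,0,0],1],[[0,0,2],[0,0,0],1],[[0,0,2],[0,0,0],1]]' | grep -E "^(pos|force)"; done
```

```text
position: [0.5477, 0.0111, 0.041]
force: [-0.0, -0.4, -0.8]
position: [0.5484, 0.0112, 0.0394]
force: [0.1, 0.4, -0.6]
position: [0.5488, 0.0112, 0.0377]
force: [-0.0, 0.5, 1.4]
position: [0.5492, 0.0112, 0.0356]
force: [1.1, 0.6, 1.6]
position: [0.549, 0.0111, 0.0335]
force: [0.7, -0.4, 1.8]
position: [0.5486, 0.0111, 0.0313]
force: [0.9, -1.0, 1.8]
position: [0.5485, 0.0111, 0.0293]
force: [1.5, -0.6, 1.6]
```

```bash
for i in 1 2 3 4; do python3 -m jog '[[[0,0,1],[0,0,0],1],[[0,0,1],[0,0,0],1],[[0,0,1],[0,0,0],1]]' | grep -E "^(pos|force)"; done
```

```text
position: [0.5483, 0.0112, 0.0284]
force: [1.2, 0.3, 2.0]
position: [0.5484, 0.0112, 0.0282]
force: [-0.1, -0.2, 7.4]
position: [0.5483, 0.0111, 0.028]
force: [-0.3, 0.1, 13.4]
position: [0.5484, 0.0111, 0.0278]
force: [-2.0, -0.2, 19.8]
```

Hard stop at z = 28 mm, so the tab is flat. I'll lift off, clear the view and look.

```bash
python3 -m jog '[[[0,0,-6],[0,0,0],1],[[0,0,-15],[0,0,0],1],[[0,0,-40],[0,0,0],1],[[0,0,-80],[0,0,0],1],[[0,0,-120],[0,0,0],1],[[0,0,-150],[0,0,0],1],[[40,-20,-150],[0,0,0],1],[[80,-40,-150],[0,0,0],1],[[120,-60,-150],[0,0,0],1],[[160,-80,-150],[0,0,0],1],[[200,-100,-150],[0,0,0],1],[[240,-100,-150],[0,0,0],1]]'; python3 -m jog '[[[40,0,0],[0,0,0],1],[[80,0,0],[0,0,0],1],[[80,0,0],[0,0,0],1],[[80,0,0],[0,0,0],1]]'; python3 -c "
from h import *
for n in('top','scene'): cv2.imwrite(f'pics/{n}2.png',vision.capture(n)[:,:,::-1])
a=[cv2.imread(f'pics/top{i}.png')[150:310,270:430] for i in(0,2)];b=[cv2.imread(f'pics/scene{i}.png')[180:310,210:370] for i in (0,2)]
cv2.imwrite('pics/c2.png',cv2.resize(np.vstack([np.hstack(a),np.hstack(b)]),None,fx=2,fy=2,interpolation=2))"
```

```text
time_s: 10.87
position: [0.4256, 0.2299, 0.1747]
tcp_rot: [[-0.083, 0.997, -0.008], [0.997, 0.083, -0.002], [-0.002, -0.008, -1.0]]
force: [-0.0, 0.0, -0.3]
opening: 0.003
time_s: 11.2
position: [0.4228, 0.3109, 0.1749]
tcp_rot: [[-0.089, 0.996, -0.002], [0.996, 0.089, -0.001], [-0.001, -0.002, -1.0]]
force: [-0.6, -0.3, 0.5]
opening: 0.004
```

View pics/c2.png

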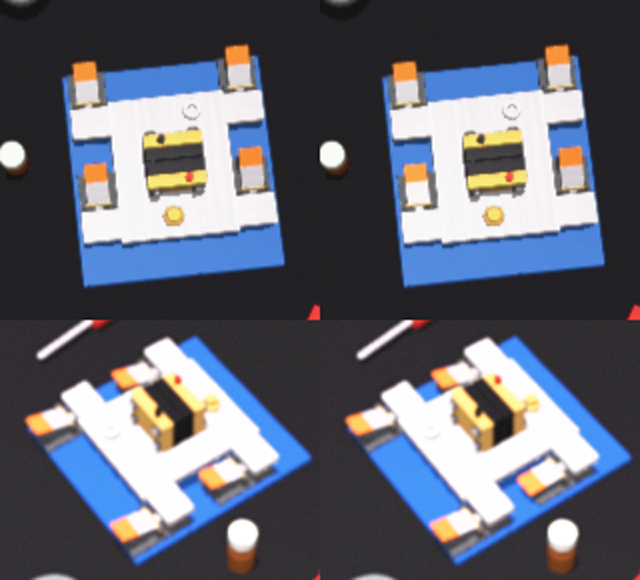

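View pics/scene2.png

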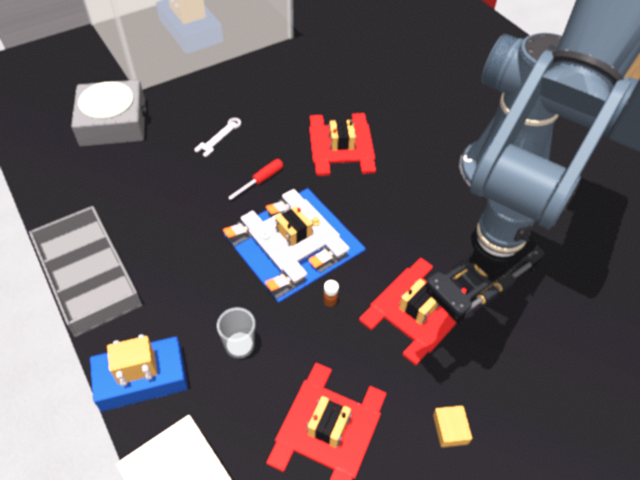

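The near-left shim now lies flat: it is at (415,175) in the crop, its grey part bright and level. The other three shims, the plate, nut, spacer and vial look unchanged, and the arm is clear.

```bash
python3 -c "
from rig import bot
print(bot.hand_in())"
```

```text
the job is handed in; nothing more can be done
None
```

The near-left lug (lug_1) is the one that rocks. I pressed its shim down until it was flat, then handed the job in at about 11 s of the 51 s allowed.

- **Finding the lug:** I pressed the far-left lug first, and it stood firm: about 17 N moved it only 0.2 mm. The near-left lug sank about 3.5–4 mm at 4–7 N and then stopped hard. I did not probe the two right-hand lugs, since the loose one was already found.
- **Pressing the shim:** The near-left tab turned down under about 2 N, less than the 3–4 N given. It reached a hard stop at z = 28 mm, the stated flat height, and held at 20 N.
- **Last checks:** Before-and-after pictures show the near-left shim flat and the other three still tilted up. The plate and the loose things on and around it look unmoved. The fingers are clear and hold nothing.
- **Not checked:** I did not press the near-left lug again to feel whether the shim now props it up.

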